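# Slide the top bisque tile onto the painting stand

### The arm

A 7-joint arm with a two-finger parallel gripper is mounted at the origin on the work surface. World frame = base frame: x ahead of the robot, y to its left, z up, the work surface at z = 0. Lengths are in m, angles in rad, forces in N, time in s.
With the tool pointing down it reaches from about 0.425 to 0.925 m from the base axis. Payload 6.8 kg.
Tool frame: the origin (TCP) lies on the mounting face of the last link; the fingertips stand 173 mm ahead of it and the grasp point (between the pads) lies r.pinch_z ahead of it (r.pinch_z is the distance from the TCP to the grasp point, in m); z points along the fingers, y is the line along which they close (so a half turn about z gives the same grasp; the last joint's range is limited). The gripper opens to 85 mm and grips with 20 to 120 N. Pads are 22 mm wide; open, the fingers measure 114 mm over their backs; the gripper's body (76 mm by 85 mm) begins 54 mm behind the grasp point. The pads swing forward as they close: fully open they stand 13 mm farther back than shut.
Start: joints at [1.225, 0.477, 0.022, 1.555, -0.011, 1.109, -0.083], TCP at [0.159, -0.656, 0.405] pointing down, gripper open.
Joint ranges: [-2.96, 2.96], [-0.34, 2.1], [-1.41, 1.46], [0.24, 2.44], [-1.37, 4.51], [0.17, 1.92], [-2.96, 2.96]. Speed limits (rad/s): [2.39, 2.39, 3.14, 3.14, 3.14, 3.14, 3.14].

### API

Orientations are given as [roll, pitch, yaw] about the fixed x, y, z axes, in that order (R = Rz(yaw) Ry(pitch) Rx(roll)).
In Python, from cell import r gives the robot as it stands.
- The arm moves only by the tool drive_effector, called after ">>>" as name([rows], argument=value, ...), one row to a line, values as JSON. Schema: {"type":"object","properties":{"offsets":{"type":"object","properties":{"tx":{"type":"array","items":{"type":"number"},"minItems":1,"maxItems":20},"ty":{"type":"array","items":{"type":"number"},"minItems":1,"maxItems":20},"tz":{"type":"array","items":{"type":"number"},"minItems":1,"maxItems":20},"twist":{"type":"array","items":{"type":"number"},"minItems":1,"maxItems":20}},"additionalProperties":false,"required":["tx","ty","tz","twist"]},"finger_gap":{"type":"number"},"squeeze":{"type":"number"},"only":{"type":"string"},"quiet":{"type":"boolean"},"lines":{"type":"string"}},"required":["offsets"],"additionalProperties":false}. offsets is an object with one list for each field, all of the same length, 1 to 20, a row being the entries at one place: tx, ty, tz (the shift in m), twist (a turn about the tool's z in rad); each row shifts and turns the commanded pose from where the row before left it, along the tool's axes as they then stand; what a row does not reach is not made up. A row lasts 1/10 s, in which the tool goes at most 0.05 m and 0.15 rad, less where a joint would pass 70% of its speed; a pose out of reach is approached as far as the arm can. finger_gap is the finger opening in m, set as the call begins (left out keeps the last). The fingers move at their own pace and stop on an object; squeeze is the grip in N (left out, the last holds). Time passes only in rows, so rows that do not move let the fingers close. The tool returns the time, the measured TCP pose, the force, the opening and the grip force at its end. only (a regular expression) keeps the lines of the reply that match it, lines (a string "A,B") keeps lines A to B, and quiet returns only ok. Input that does not fit is refused with a message, and nothing moves.
- r.read_state(): the state, without advancing time (a new reading comes with each control period).
- r.snapshot(name): name is "scene" or "side" or "wrist"; returns a dict with "color" (420x560x3 uint8, red, green, blue), "camera_matrix" (3x3 intrinsics, pixels), "cam_to_world" (4x4, takes a point from camera to world coordinates); the wrist camera has in their place "hand_eye" (4x4, takes a point from camera to tool coordinates, whose origin is the TCP and whose axes are the flange's). Camera axes: x right, y down, z forward; pixel columns grow to the right and rows downward; lengths in m; the calibration is good to about 2 mm. A picture is of the moment at which its call begins: read the wrist's pose just before it. There is no depth.
- r.hand_in(): hands the job in; it is judged then, once.
The state is a dict: "clock": time; "joint_positions": joint angles; "joint_velocities": joint speeds; "joint_torque": joint torques, N m; "tcp_pos": TCP position; "tool_rot": TCP orientation; "ft_force": force on the tool from outside, world axes, zero at the start; "moment": the same for the moment, N m; "width": finger opening in m; "grasp_force": force on a finger pad.
Only numpy, scipy, OpenCV 4.12 (cv2) and the standard library are available. Lean on these libraries where they do the work, as an engineer would, in place of code of your own. Each camera call takes 0.05 s, during which the arm holds its last target. There are 200 camera calls.

### The job

Slide the top rectangular tile sideways off its stack and onto the low wooden painting stand next to it, so that it is ready to paint: lying flat, centred on the stand and square with it, long side along long side. Keep it level and low as it slides across, do not lift it off, and leave the tiles beneath it and the stack of round coasters where they are.

Things in the scene. Friction and masses are not known exactly. Their poses are not given: they have to be found in the camera images.
- tile_top: top one of three equal loose cream bisque tiles in a roughly neat stack: plate 60 mm along its x, 100 mm along its y, 14 mm thick, 0.15 kg, arched window drawn on its face; origin at the centre of its underside (32 mm above the table), z up. Its long axis points roughly at the stand, which lies to its robot-right or robot-left (varies); 15 to 45 mm of open gap between
- tile_mid: tile directly beneath tile_top, same size and axes, loose; origin at the centre of its underside, 18 mm above the table, so its upper face is at 32 mm. A third such tile lies under it, on a fixed cork mat 4 mm thick
- stand_top (a point): centre of the upper face of the painting stand, a fixed low bench of pale wood: upper face 90 mm along x by 130 mm along y, flat, no rims, 30 mm above the table (2 mm lower than the underside of tile_top at the start). Its axes are the stand's: x across, y along its length, towards the stacks at its two ends, z up
- disc_top: top one of three equal cream round coasters, diameter 80 mm, 14 mm thick, rings drawn on its face, stacked at the stand's other end, upper face 46 mm above the table; origin at the centre of its underside. A bystander to leave alone. Nothing taller than 46 mm is within 80 mm of stand or stacks

How it is judged:
At the end, for the whole second after the job is handed in: The top rectangular tile lies flat, face up and at rest on the painting stand, its centre within 18 mm of the stand's centre and its long side within 11 degrees of the stand's; the tile that was beneath it and the top round coaster are within 12 mm of where they began (horizontal distance between tile_top and stand_top below 0.018 m and z of tile_top in the frame of stand_top between -0.004 and 0.004 m and angle between the y axis of tile_top and the y axis of stand_top, either way round below 0.2 rad and angle between tile_top's own z axis and vertical below 0.06 rad and linear speed of tile_top below 0.02 m/s and distance of each of tile_mid, disc_top from where it was at the start of the episode below 0.012 m); the robot touches nothing.
It fails at once if the top tile is lifted more than 16 mm above the height at which it lay on the stack (z of tile_top in the frame of stand_top above 0.018 m).
It fails at once if the top tile tips by more than 20 degrees (angle between tile_top's own z axis and vertical above 0.35 rad).
It fails at once if the tile beneath is shifted by more than 15 mm (distance of tile_mid from where it was at the start of the episode above 0.015 m).
It fails at once if the round coasters are disturbed by more than 15 mm (distance of disc_top from where it was at the start of the episode above 0.015 m).
It also fails if it takes over 32 s, if anything falls off the work surface, if the arm or the gripper's body presses on something with over 40 N, if the wrist force passes 120 N, or if a joint passes its speed limit or range.

## Working session

There is one attempt and no reset: what is moved stays moved. The work goes in short steps, Python scripts to look and compute and a tool call to move; the robot and the scene stay as the last step left them, time stands still between calls to the robot, and variables do not carry over. Pictures are saved under pics/ and viewed, at most 10 in all, crops included, and the job is handed in when it is done.

```bash
ls; mkdir -p pics
```

Run:
```python
from cell import r
import cv2,numpy as np
s=r.read_state();print(s['clock'],s['tcp_pos'],s['tool_rot'],r.pinch_z,s['width'])
for n in("scene","side"):
    d=r.snapshot(n);cv2.imwrite(f"pics/{n}0.png",d['color'][...,::-1]);print(n,d['camera_matrix'].tolist(),np.round(d['cam_to_world'],3).tolist())
```

```text
cell.py
pics
0.0 [ 0.1589485  -0.65574153  0.40368827] [-3.13974383e+00  1.12527675e-04  2.37818285e-01] 0.1547 0.08514900558616134
scene [[384.17156769280047, 0.0, 283.9275622961026], [0.0, 384.17156769280047, 203.47570502912097], [0.0, 0.0, 1.0]] [[-0.648, 0.644, -0.407, 0.83], [0.762, 0.554, -0.335, 0.247], [0.01, -0.527, -0.85, 0.629], [0.0, 0.0, 0.0, 1.0]]
side [[518.353207409175, 0.0, 278.84712424798903], [0.0, 518.353207409175, 214.66616746550073], [0.0, 0.0, 1.0]] [[0.841, -0.311, 0.442, 0.246], [-0.541, -0.462, 0.703, -0.465], [-0.015, -0.831, -0.557, 0.46], [0.0, 0.0, 0.0, 1.0]]
```

View pics/scene0.png

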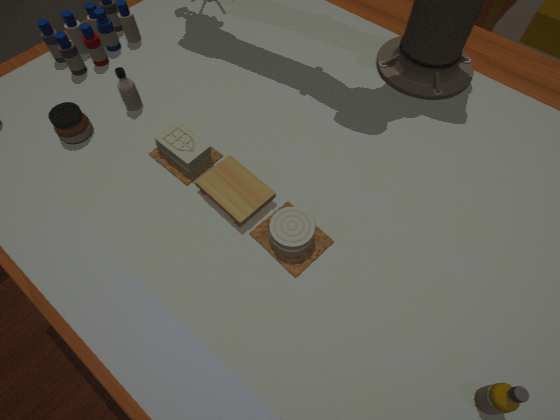

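View pics/side0.png

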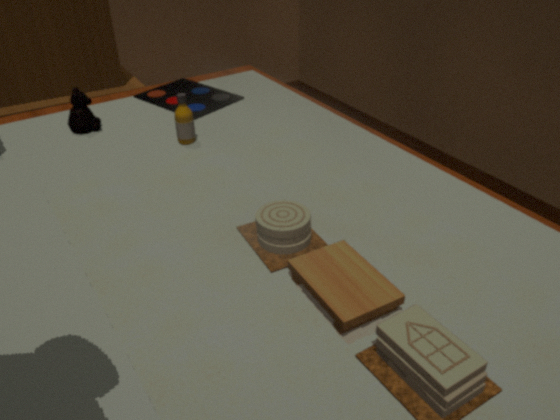

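The scene view has the tile stack at about (183,143), the stand at (236,190) and the coasters at (292,228). In the side view they are at (430,352), (346,285) and (283,220). Next I'll segment these and triangulate.

Create h.py:
```python
import cv2,numpy as np
def ray(d,uv,T=None):
    K=d['camera_matrix'];T=d['cam_to_world'] if T is None else T
    v=T[:3,:3]@np.linalg.solve(K,[uv[0],uv[1],1.]);return T[:3,3],v/np.linalg.norm(v)
def onplane(d,uv,z,T=None):
    o,v=ray(d,uv,T);return (o+v*(z-o[2])/v[2])
def tri(a,b):
    (o,v),(p,w)=a,b
    t=np.linalg.lstsq(np.c_[v,-w],p-o,rcond=None)[0]
    q,s=o+v*t[0],p+w*t[1];return (q+s)/2,np.linalg.norm(q-s)
```

Run:
```python
from cell import r
from h import *
R={}
for n,bx in(("scene",(140,110,340,290)),("side",(230,190,510,420))):
    d=r.snapshot(n);x0,y0,x1,y1=bx
    h=cv2.cvtColor(d['color'],cv2.COLOR_RGB2HSV)[y0:y1,x0:x1]
    c=d['color'][y0:y1,x0:x1]
    for p in ([(183,143),(183,165),(236,185),(292,225),(235,250)] if n=="scene" else [(425,345),(415,375),(346,280),(283,213),(330,350)]): print(n,p,h[p[1]-y0,p[0]-x0])
    cv2.imwrite(f"pics/{n}c.png",cv2.resize(np.ascontiguousarray(c[...,::-1]),None,fx=2.8,fy=2.5 if n=="side" else 2.8)[:600])
```

```text
scene (183, 143) [ 21  59 112]
scene (183, 165) [18 67 69]
scene (236, 185) [ 18 121 124]
scene (292, 225) [ 45  12 124]
scene (235, 250) [ 38  16 126]
side (425, 345) [ 30  50 118]
side (415, 375) [18 86 59]
side (346, 280) [ 16 143 121]
side (283, 213) [ 30  54 118]
side (330, 350) [ 34  37 118]
```

View pics/scenec.png

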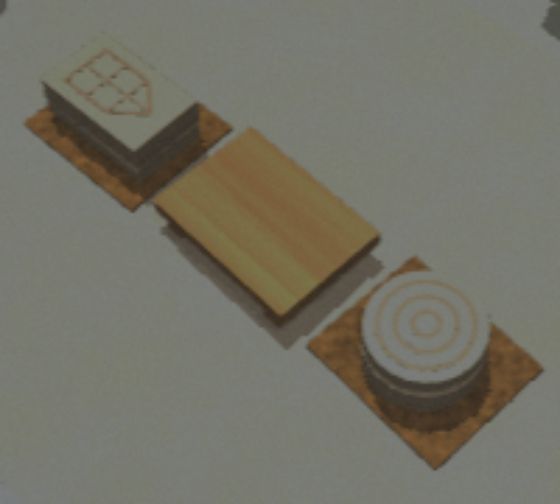

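The scene crop shows the tile's top-face corners at crop pixels (43,83), (100,35), (200,100) and (137,150). The stand's top face is at (155,203), (252,128), (380,238) and (284,310). I'll use these for a rough pose, then move the wrist camera above it.

Run:
```python
from cell import r
from h import *
d=r.snapshot("scene")
f=lambda P,z:np.array([onplane(d,(x/2.8+140,y/2.8+110),z) for x,y in P])
for P,z in(([(43,83),(100,35),(200,100),(137,150)],.046),([(155,203),(252,128),(380,238),(284,310)],.03)):
    q=f(P,z);print(np.round(q,3).tolist(),q.mean(0),q[3]-q[0])
print(f([(425,325)],.046))
s=r.snapshot("wrist");print(np.round(s['hand_eye'],3).tolist(),s['camera_matrix'].tolist())
cv2.imwrite('pics/w0.png',s['color'][...,::-1])
```

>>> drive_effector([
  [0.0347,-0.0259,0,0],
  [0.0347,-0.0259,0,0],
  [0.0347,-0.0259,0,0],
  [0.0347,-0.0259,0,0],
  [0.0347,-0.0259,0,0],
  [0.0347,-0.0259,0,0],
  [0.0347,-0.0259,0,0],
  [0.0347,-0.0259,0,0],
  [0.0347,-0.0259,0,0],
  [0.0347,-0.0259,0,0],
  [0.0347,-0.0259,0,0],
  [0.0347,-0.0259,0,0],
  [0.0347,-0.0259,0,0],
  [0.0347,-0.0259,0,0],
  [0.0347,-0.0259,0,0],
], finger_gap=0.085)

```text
refused: offsets: the value is not of type 'object' (schema: type "object"). Nothing was moved.
```

The call was refused and nothing moved: it wants an object with one list for each field. Same move again in that form.

>>> drive_effector(offsets={"tx":[0.0347,0.0347,0.0347,0.0347,0.0347,0.0347,0.0347,0.0347,0.0347,0.0347,0.0347,0.0347,0.0347,0.0347,0.0347],"ty":[-0.0259,-0.0259,-0.0259,-0.0259,-0.0259,-0.0259,-0.0259,-0.0259,-0.0259,-0.0259,-0.0259,-0.0259,-0.0259,-0.0259,-0.0259],"tz":[0,0,0,0,0,0,0,0,0,0,0,0,0,0,0],"twist":[0,0,0,0,0,0,0,0,0,0,0,0,0,0,0]}, finger_gap=0.085)

```text
clock: 1.8
tcp_pos: [0.5742, -0.1545, 0.4048]
tool_rot: [3.141, -0.0, 0.238]
ft_force: [0.3, -0.9, 0.1]
width: 0.0851
grasp_force: 0.0
```

>>> drive_effector(offsets={"tx":[0,0,0,0,0,0,0,0,0,0,0],"ty":[0,0,0,0,0,0,0,0,0,0,0],"tz":[0,0,0,0,0,0,0,0,0,0,0],"twist":[-0.148,-0.148,-0.148,-0.148,-0.148,-0.148,-0.148,-0.148,-0.148,0,0]})

```text
clock: 2.9
tcp_pos: [0.5733, -0.1561, 0.4047]
tool_rot: [-3.142, -0.0, 1.565]
ft_force: [0.4, 0.7, 0.2]
width: 0.0849
grasp_force: 0.0
```

Add to h.py:
```python
from scipy.spatial.transform import Rotation
def wrist(r,name):
    s=r.read_state();d=r.snapshot("wrist");T=np.eye(4);T[:3,:3]=Rotation.from_euler('xyz',s['tool_rot']).as_matrix();T[:3,3]=s['tcp_pos']
    d['cam_to_world']=T@d['hand_eye'];cv2.imwrite(f"pics/{name}.png",d['color'][...,::-1])
    np.save(f"pics/{name}.npy",d,allow_pickle=True);return d
```

```bash
python3 -c "
from cell import r;from h import *
wrist(r,'w1')"
```

```text
(no output)
```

View pics/w1.png

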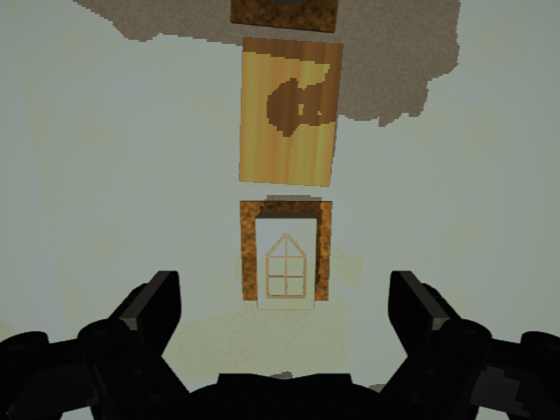

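The wrist view has the tile face spanning about (256–317, 218–309), the stand spanning (241–342, 38–187), and the cork mat between. I'll shift sideways for a second view and extract the contours.

>>> drive_effector(offsets={"tx":[-0.01,-0.01,0,0,0],"ty":[0.04,0.04,0,0,0],"tz":[0,0,0,0,0],"twist":[0,0,0,0,0]})

```text
clock: 3.45
tcp_pos: [0.6528, -0.1755, 0.4046]
tool_rot: [-3.141, -0.0, 1.569]
ft_force: [0.1, 0.4, 0.2]
width: 0.0851
grasp_force: 0.0
```

Create m.py:
```python
from h import *
import sys
D=[]
for n in sys.argv[1:3]:
    d=np.load(f'pics/{n}.npy',allow_pickle=True).item();h=cv2.cvtColor(d['color'],cv2.COLOR_RGB2HSV).astype(int);H,S,V=h[...,0],h[...,1],h[...,2]
    wood=((S>95)&(H<30)).astype(np.uint8)*255
    wood=cv2.morphologyEx(wood,cv2.MORPH_OPEN,np.ones((3,3)))
    wood=cv2.morphologyEx(wood,cv2.MORPH_CLOSE,np.ones((5,5)))
    cs=[c for c in cv2.findContours(wood,0,2)[0] if cv2.contourArea(c)>1500]
    out=[]
    for c in cs:
        R=cv2.minAreaRect(c);out.append(R);print(n,'wood',np.round(R[0],1),np.round(R[1],1),round(R[2],1),cv2.contourArea(c))
    D.append((d,cs))
    cv2.imwrite(f'pics/{n}_m.png',wood)
```

```bash
python3 -c "
from cell import r;from h import *
wrist(r,'w2')
d=np.load('pics/w1.npy',allow_pickle=True).item();h=cv2.cvtColor(d['color'],cv2.COLOR_RGB2HSV)
for v,u in [(60,320),(110,290),(150,280),(180,330),(210,250),(205,290),(240,268),(240,248),(270,285),(305,285),(320,285),(303,245)]: print((u,v),h[v,u])
print('row250',[tuple(x) for x in h[250,236:336:3].tolist()]);print('col290',[tuple(x) for x in h[180:320:3,262].tolist()])
"; python3 m.py w1 w2
```

```text
(320, 60) [ 15 171 100]
(290, 110) [ 16 169  89]
(280, 150) [ 21 153 150]
(330, 180) [ 37  24 139]
(250, 210) [ 17 189 116]
(290, 205) [ 17 192  65]
(268, 240) [ 78  16 157]
(248, 240) [ 16 187 124]
(285, 270) [ 19  90 145]
(285, 305) [ 39  51 155]
(285, 320) [ 38  43 153]
(245, 303) [ 40  37 153]
row250 [(57, 16, 156), (50, 24, 157), (16, 186, 107), (16, 189, 139), (16, 188, 140), (16, 188, 122), (16, 190, 117), (55, 18, 155), (77, 15, 156), (77, 15, 156), (75, 16, 157), (45, 20, 153), (24, 88, 148), (70, 15, 156), (68, 13, 155), (66, 16, 157), (43, 23, 153), (33, 34, 150), (57, 18, 157), (57, 18, 156), (55, 18, 156), (21, 92, 149), (29, 36, 147), (49, 23, 157), (50, 25, 156), (48, 28, 156), (40, 36, 155), (16, 196, 61), (16, 187, 97), (16, 187, 142), (16, 189, 120), (17, 128, 128), (66, 16, 156), (39, 43, 155)]
col290 [(21, 152, 149), (40, 42, 153), (47, 26, 157), (57, 18, 156), (53, 20, 155), (63, 15, 156), (49, 23, 158), (15, 145, 65), (16, 188, 115), (16, 188, 57), (16, 189, 70), (19, 82, 50), (20, 92, 50), (42, 36, 156), (90, 15, 156), (90, 15, 156), (87, 15, 156), (84, 16, 157), (87, 15, 156), (83, 15, 156), (83, 15, 156), (80, 15, 156), (80, 15, 156), (77, 15, 156), (75, 16, 157), (73, 15, 156), (47, 29, 156), (44, 31, 156), (44, 31, 156), (42, 36, 157), (44, 36, 157), (43, 37, 157), (43, 38, 156), (42, 38, 156), (42, 38, 156), (41, 39, 156), (41, 39, 156), (41, 41, 156), (51, 21, 155), (53, 20, 155), (51, 21, 155), (48, 25, 155), (40, 47, 156), (24, 66, 146), (41, 41, 155), (44, 33, 155), (37, 44, 152)]
w1 wood [285.5 250.5] [99. 91.] 90.0 3305.5
w1 wood [288.5 111.6] [ 99.7 143.9] 3.4 13475.0
w1 wood [284.  16.] [ 32. 108.] 90.0 2790.5
w2 wood [212. 234.] [102.  94.] 90.0 3004.0
w2 wood [557.  229.7] [ 45.7 239.5] 11.2 5256.5
w2 wood [201.6  89.6] [102.5 150.2] 2.0 14264.0
```

View pics/w2.png

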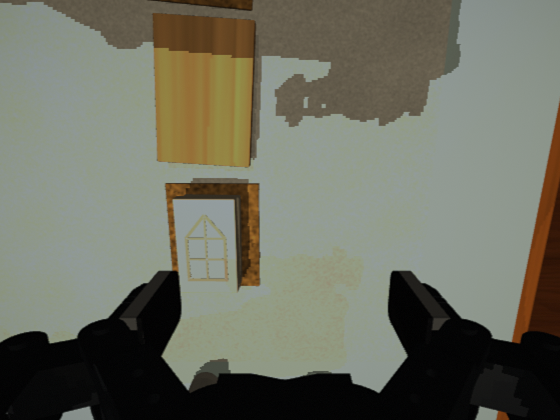

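In the second wrist view the tile face spans about (173–238, 198–291), with its lower left hidden by a finger. The stand's top spans (153–253, 14–166). I'll fit lines to the visible edges.

Create m2.py:
```python
from h import *
def lf(P):
    vx,vy,x,y=cv2.fitLine(np.float32(P),cv2.DIST_HUBER,0,.01,.01).ravel();return np.cross([x,y,1],[x+vx,y+vy,1])
def X(a,b): p=np.cross(a,b);return p[:2]/p[2]
Z={'w1':dict(t=((240,262),(308,334),(200,226),(230,292)),s=((230,250),(322,350),(30,46),(175,195),(50,172)),c=(285,292)),
   'w2':dict(t=((164,184),(228,262),(184,208),(206,262)),s=((146,166),(238,262),(6,24),(156,175),(28,150)),c=(205,203))}
O={}
for n in('w1','w2'):
    d=np.load(f'pics/{n}.npy',allow_pickle=True).item();hs=cv2.cvtColor(d['color'],cv2.COLOR_RGB2HSV).astype(int);S,V=hs[...,1],hs[...,2]
    M=(S>110)|(V<120);W=(S>110)&(V>60)
    def ed(mask,rng,line,last,row):
        P=[]
        for k in line:
            v=mask[k,rng[0]:rng[1]] if row else mask[rng[0]:rng[1],k]
            i=np.flatnonzero(v)
            if len(i):
                e=rng[0]+(i[-1]+.5 if last else i[0]-.5);P.append((e,k) if row else (k,e))
        return lf(P)
    L,R,T,(a,b)=Z[n]['t'];c=Z[n]['c'][0]
    l=ed(M,L,range(a,b),1,1);q=ed(M,R,range(a,b),0,1);t=ed(M,T,range(c-24,c+24),1,0)
    O[n,'t']=[X(l,t),X(q,t)];far=[X(l,[0,1,-b]),X(q,[0,1,-b])]
    L,R,T,B,(a,b)=Z[n]['s'];c=Z[n]['c'][1]-3 if n=='w2' else 288
    l=ed(W,L,range(a,b),0,1);q=ed(W,R,range(a,b),1,1);t=ed(W,T,range(c-40,c+40),0,0);bb=ed(W,B,range(c-38,c+38),1,0)
    B0=B
    def edB(): return lf([(k,140+np.flatnonzero(W[140:190,k]&(np.arange(140,190)<(190 if n=='w1' else 172)))[-1]+.5) for k in range(c-38,c+38)])
    bb=edB()
    O[n,'s']=[X(l,t),X(q,t),X(q,bb),X(l,bb)];O[n,'d']=d
    print(n,np.round(O[n,'t'],1).tolist(),np.round(O[n,'s'],1).tolist())
    tc=np.array([onplane(d,p,.046)[:2] for p in O[n,'t']+far]);sc=np.array([onplane(d,p,.03)[:2] for p in O[n,'s']])
    ax=(tc[0]-tc[2])+(tc[1]-tc[3]);ax/=np.linalg.norm(ax);w=tc[1]-tc[0]
    print(' tile ctr',(tc[0]+tc[1])/2-.05*ax,'yaw',np.degrees(np.arctan2(ax[1],ax[0])),'frontedge',np.degrees(np.arctan2(w[1],w[0])),'w',np.linalg.norm(w))
    a1=sc[0]+sc[1]-sc[2]-sc[3];print(' stand ctr',sc.mean(0),'yaw',np.degrees(np.arctan2(a1[1],a1[0])),np.linalg.norm(sc-np.roll(sc,1,0),axis=1))
for k in'ts':
    for p,q in zip(O['w1',k],O['w2',k]): print(k,tri(ray(O['w1','d'],p),ray(O['w2','d'],q)))
```

```bash
python3 m2.py
```

```text
w1 [[254.9, 218.5], [316.0, 218.5]] [[242.9, 37.0], [342.7, 43.3], [329.1, 186.1], [239.0, 180.6]]
 tile ctr [ 0.57422602 -0.23268325] yaw 89.8288660618517 frontedge -0.2921009567952111 w 0.05928817415213969
 stand ctr [ 0.57747827 -0.08640764] yaw 86.24265312555958 [0.12940875 0.08922331 0.12967904 0.08946237]
w2 [[171.6, 198.5], [234.1, 198.5]] [[152.2, 12.5], [254.5, 19.6], [249.6, 166.8], [157.3, 160.9]]
 tile ctr [ 0.57430902 -0.23208703] yaw 89.5558356913042 frontedge -0.0746106506872181 w 0.059759805234165825
 stand ctr [ 0.57787287 -0.08644423] yaw 86.40947652193982 [0.12951662 0.08956781 0.12954068 0.08997151]
t (array([ 0.5448113 , -0.18223298,  0.04621671]), np.float64(0.0004681207239590576))
t (array([ 0.60424485, -0.18286734,  0.04449548]), np.float64(0.0007971678075833135))
s (array([ 0.53719231, -0.01892325,  0.02987975]), np.float64(5.357693094839409e-05))
s (array([ 0.62649628, -0.02428141,  0.02835127]), np.float64(1.8385507829157443e-05))
s (array([ 0.61833787, -0.15455583,  0.02651381]), np.float64(0.0001980806874226289))
s (array([ 0.52841347, -0.14834536,  0.02857997]), np.float64(6.0010300631046e-07))
```

Two views agree on both poses:

| Item | Centre (m) | Yaw | Top height |
|---|---|---|---|
| Tile | (0.574, -0.232) | 89.7° | about 45–46 mm |
| Stand | (0.578, -0.086) | 86.3° | about 28 mm |

The wrist image puts the open fingertips about 161 mm ahead of the TCP. I'll move above the tile.

>>> drive_effector(offsets={"tx":[-0.019,-0.019,-0.019,0,0,0,0,0,0,0,0],"ty":[-0.026,-0.026,-0.0265,0,0,0,0,0,0,0,0],"tz":[0,0,0,0.036,0.036,0.036,0.036,0.036,0,0,0],"twist":[0,0,0,0,0,0,0,0,0,0,0]})

```text
clock: 4.6
tcp_pos: [0.5756, -0.233, 0.2272]
tool_rot: [3.138, 0.001, 1.57]
ft_force: [-0.2, 0.1, 0.0]
width: 0.0848
grasp_force: 0.0
```

```bash
python3 -c "
from cell import r;import cv2
d=r.snapshot('side')['color'];cv2.imwrite('pics/s1.png',cv2.resize(d[220:420,300:540],None,fx=3,fy=3)[...,::-1])"
```

```text
(no output)
```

View pics/s1.png

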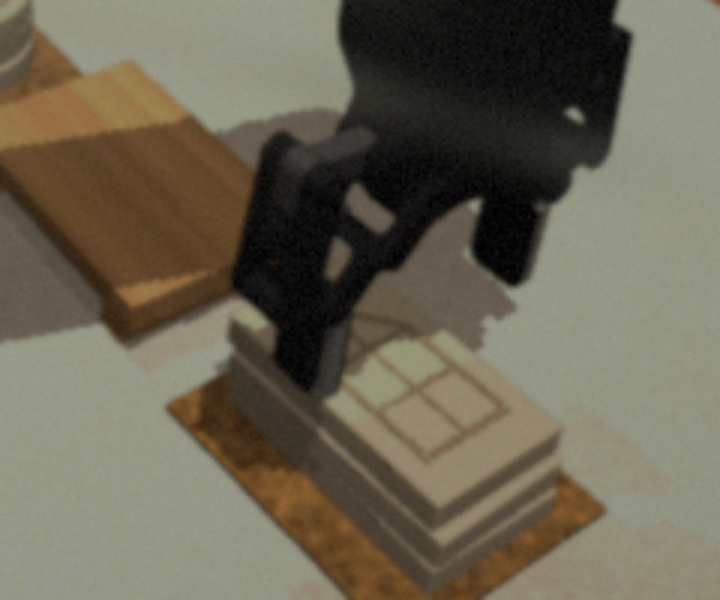

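The near fingertip's lowest corner is at crop pixel (330,403). It straddles the tile's left side and is still above the stack. I'll check its height.

```bash
python3 -c "
from cell import r;from h import *
d=r.snapshot('side')
for u,v in((330,403),(278,385)):
  o,w=ray(d,(300+u/3,220+v/3));print([np.round(o+w*(x-o[0])/w[0],4) for x in(.518,.526,.533)])"
```

```text
[array([ 0.518 , -0.2544,  0.0857]), array([ 0.526 , -0.2482,  0.0747]), array([ 0.533 , -0.2428,  0.0651])]
[array([ 0.518 , -0.2333,  0.0739]), array([ 0.526 , -0.2264,  0.0626]), array([ 0.533 , -0.2205,  0.0527])]
```

The tip is at z ≈ 0.065, as predicted. Now descend and grip gently.

>>> drive_effector(offsets={"tx":[0,0,0,0,0],"ty":[-0.001,0,0,0,0],"tz":[0.011,0.011,0,0,0],"twist":[0,0,0,0,0]})

```text
clock: 5.2
tcp_pos: [0.5739, -0.2328, 0.2027]
tool_rot: [3.142, -0.0, 1.57]
ft_force: [0.6, -0.5, -0.6]
width: 0.0853
grasp_force: 0.0
```

>>> drive_effector(offsets={"tx":[0,0,0,0,0,0,0,0],"ty":[0,0,0,0,0,0,0,0],"tz":[0,0,0,0,0,0,0,0],"twist":[0,0,0,0,0,0,0,0]}, finger_gap=0.05, squeeze=25)

```text
clock: 6.0
tcp_pos: [0.574, -0.2329, 0.2031]
tool_rot: [3.141, 0.0, 1.57]
ft_force: [-0.2, 0.7, 5.9]
width: 0.0591
grasp_force: 28.3
```

```bash
python3 -c "
from cell import r;import cv2
d=r.snapshot('side')['color'];cv2.imwrite('pics/s2.png',cv2.resize(d[220:420,300:540],None,fx=3,fy=3)[...,::-1])"
```

```text
(no output)
```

View pics/s2.png

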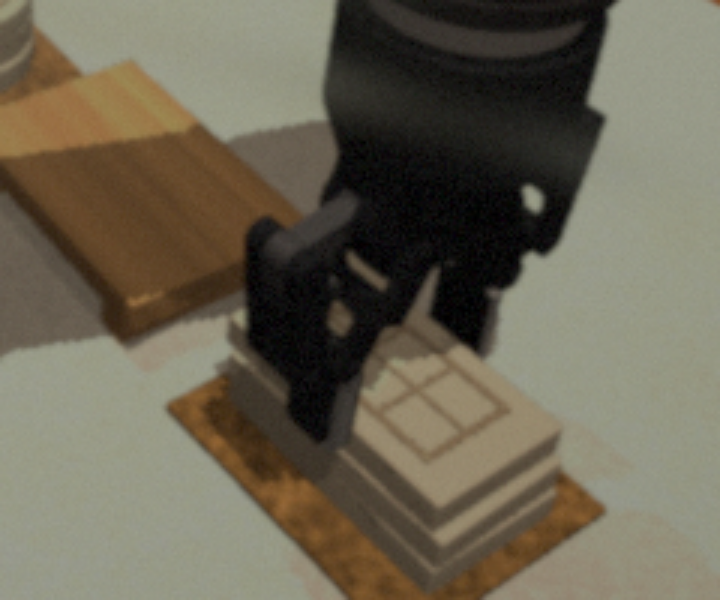

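Both pads grip the top tile with a 59 mm opening, and the tip ends near (325,443), around the tile's lower edge. The swing presses down at about 6 N, so I'll relieve it slightly before sliding.

>>> drive_effector(offsets={"tx":[0,0,0],"ty":[0,0,0],"tz":[-0.001,0,0],"twist":[0,0,0]})

```text
clock: 6.35
tcp_pos: [0.5733, -0.2328, 0.2032]
tool_rot: [-3.14, -0.0, 1.57]
ft_force: [-1.2, 0.9, -1.0]
width: 0.0595
grasp_force: 27.6
```

```bash
python3 -c "
from cell import r;from h import *
d=r.snapshot('side')
for u,v in((322,443),(335,440)):
  o,w=ray(d,(300+u/3,220+v/3));print([np.round(o+w*(x-o[0])/w[0],4) for x in(.535,.544)])"
```

```text
[array([ 0.535 , -0.241 ,  0.0425]), array([ 0.544 , -0.234 ,  0.0296])]
[array([ 0.535 , -0.2459,  0.0489]), array([ 0.544 , -0.239 ,  0.0361])]
```

Force is now about −1 N, roughly the tile's own weight. I'll slide slowly toward the stand.

>>> drive_effector(offsets={"tx":[0.01,0.01,0.01,0.01,0],"ty":[0,0,0,0,0],"tz":[0,0,0,0,0],"twist":[0,0,0,0,0]})

```text
clock: 6.9
tcp_pos: [0.5741, -0.1901, 0.2038]
tool_rot: [3.141, -0.001, 1.573]
ft_force: [-0.5, 0.7, -1.3]
width: 0.0594
grasp_force: 27.6
```

>>> drive_effector(offsets={"tx":[0.015,0.015,0.015,0.015,0.015,0.015,0.01,0.006,0,0,0,0,0],"ty":[0,0,0,0,0.001,0.001,0.001,0.001,0,0,0,0,0],"tz":[0,0,0,0,0,0,0,0,0,0,0,0,0],"twist":[0,0,0,0,0,0,0,0.02,0.02,0.02,0,0,0]})

```text
clock: 8.2
tcp_pos: [0.5779, -0.0874, 0.2037]
tool_rot: [-3.142, 0.0, 1.509]
ft_force: [-0.8, 0.7, -1.7]
width: 0.059
grasp_force: 27.6
```

```bash
python3 -c "
from cell import r;import cv2
d=r.snapshot('side')['color'];cv2.imwrite('pics/s3.png',cv2.resize(d[180:420,230:510],None,fx=2.5,fy=2.5)[...,::-1])"
```

```text
(no output)
```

View pics/s3.png

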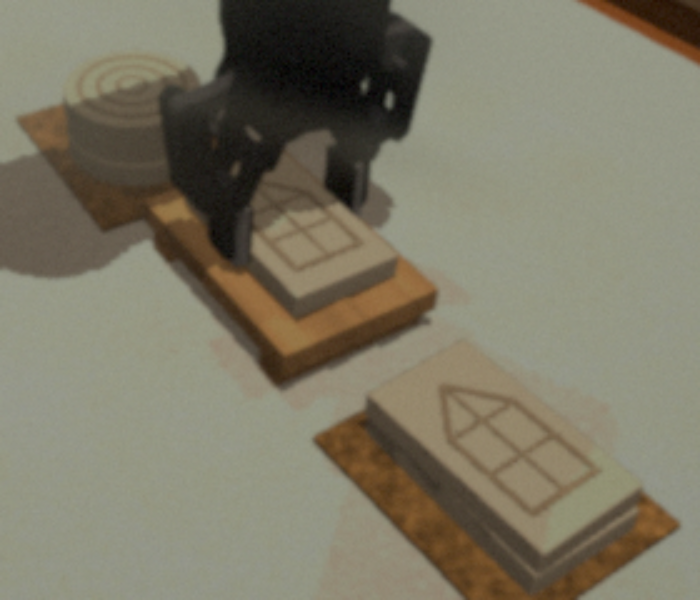

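The tile sits over the stand's middle near (300,230), square with it, and the stack below is undisturbed. I'll lower it to contact and release slowly.

>>> drive_effector(offsets={"tx":[0,0,0,0,0],"ty":[0,0,0,0,0],"tz":[0.001,0.001,0.0005,0,0],"twist":[0,0,0,0,0]})

```text
clock: 8.75
tcp_pos: [0.5779, -0.0868, 0.2011]
tool_rot: [-3.142, 0.0, 1.51]
ft_force: [-0.1, 0.6, -2.4]
width: 0.0594
grasp_force: 27.6
```

>>> drive_effector(offsets={"tx":[0,0,0],"ty":[0,0,0],"tz":[0.001,0,0],"twist":[0,0,0]})

```text
clock: 9.05
tcp_pos: [0.578, -0.0867, 0.2011]
tool_rot: [3.141, 0.0, 1.51]
ft_force: [-3.2, 0.2, 6.7]
width: 0.0591
grasp_force: 28.6
```

Contact, so release, retreat and check.

>>> drive_effector(offsets={"tx":[0,0,0,0,0,0],"ty":[0,0,0,0,0,0],"tz":[0,0,0,0,0,0],"twist":[0,0,0,0,0,0]}, finger_gap=0.085)

```text
clock: 9.65
tcp_pos: [0.5779, -0.0869, 0.2001]
tool_rot: [-3.142, -0.0, 1.51]
ft_force: [-0.0, 0.5, -0.7]
width: 0.0853
grasp_force: 0.0
```

>>> drive_effector(offsets={"tx":[0,0,0,0,0,0,-0.03,-0.03,0,0],"ty":[0,0,0,0,0,0,0,0,0,0],"tz":[-0.02,-0.03,-0.04,-0.04,-0.04,-0.03,0,0,0,0],"twist":[0,0,0,0,0,0,0,0,0,0]})

```text
clock: 10.65
tcp_pos: [0.574, -0.1475, 0.4]
tool_rot: [-3.141, -0.0, 1.508]
ft_force: [-0.2, 0.8, 0.8]
width: 0.0848
grasp_force: 0.0
```

```bash
python3 -c "
from cell import r;from h import *
wrist(r,'w3')"
```

```text
(no output)
```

View pics/w3.png

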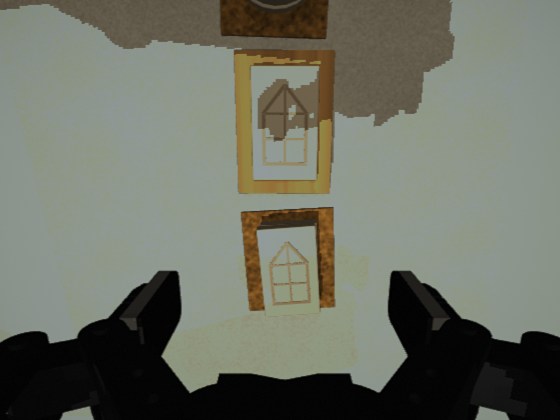

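The tile lies on the stand with corners at about (251,66), (320,66), (318,181) and (253,181), inside stand corners (236,50), (334,50), (330,193) and (238,193). The lower tile's front edge runs from (258,228) to (316,225). A quick numeric check follows.

```bash
python3 -c "
from h import *
d=np.load('pics/w3.npy',allow_pickle=True).item()
f=lambda P,z:np.array([onplane(d,p,z)[:2] for p in P])
t=f([(251,66),(320,66),(318,181),(253,181)],.044);s=f([(236,50),(334,50),(330,193),(238,193)],.03);m=f([(258,228),(316,225)],.032)
print(t.mean(0),s.mean(0),m.mean(0))
for q in(t,s):a=q[0]+q[1]-q[2]-q[3];print(np.degrees(np.arctan2(a[1],a[0])))"
```

```text
[ 0.57883333 -0.08709345] [ 0.57793588 -0.08675793] [ 0.57428774 -0.18528333]
86.46807218771467
86.0093726575572
```

```bash
python3 -c "
from cell import r;print(r.hand_in())"
```

```text
the job is handed in; nothing more can be done
None
```

I slid the top tile across, set it down flat on the stand about 1 mm off centre and within 1° of square, and handed in at about 10.7 s; `hand_in()` gave no verdict, but the lower tile measured within about 3 mm and the coasters were not approached.

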